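# Bin a transformer and stack the turned crate over it

## Robot

A 7-joint arm with a two-finger parallel gripper is mounted at the origin on the work surface. World frame = base frame: x ahead of the robot, y to its left, z up, the work surface at z = 0. Lengths are in m, angles in rad, forces in N, time in s.
With the tool pointing down it reaches from about 0.425 to 1.025 m from the base axis. Payload 9.4 kg.
Tool frame: the origin (TCP) lies at the very end of the fingers, on their centre line; the grasp point (between the pads) lies 19 mm behind it; z points along the fingers, y is the line along which they close (so a half turn about z gives the same grasp; the last joint's range is limited). The gripper opens to 85 mm and grips with 20 to 120 N. Pads are 22 mm wide; open, the fingers measure 114 mm over their backs; the gripper's body (76 mm by 85 mm) begins 54 mm behind the grasp point. The pads swing forward as they close: fully open they stand 13 mm farther back than shut.
Start: joints at [1.167, 0.599, -0.003, 1.599, 0.002, 0.943, -0.08], TCP at [0.233, -0.687, 0.231] pointing down, gripper open.
Joint ranges: [-2.57, 2.57], [-0.35, 1.97], [-1.29, 1.29], [0.11, 2.56], [-1.05, 4.19], [0.11, 1.86], [-2.63, 2.63]. Speed limits (rad/s): [2.22, 2.22, 3.01, 3.01, 3.14, 3.14, 3.14].

## Interface

Orientations are given as a rotation vector (axis times angle).
In Python, from plant import arm gives the robot as it stands. The module is installed in compiled form; this text tells all that it offers.
- The arm moves only by the tool arm_command, never from a script. Its argument "increments" is a list of rows, each an object of numbers: "dx", "dy", "dz": the shift along the tool's x, y, z in m; "wx", "wy", "wz": the turn, a rotation vector about the tool's x, y, z in rad. In form: [{"dx": .., "dy": .., "dz": .., "wx": .., "wy": .., "wz": ..}, ...]. A call has 1 to 12 rows; each row shifts and turns the commanded pose from where the row before left it, along the tool's axes as they then stand; what a row does not reach is not made up. A row lasts 1/10 s, in which the tool goes at most 50 mm and 8.59 degrees, less where a joint would pass 70% of its speed; a pose out of reach is approached as far as the arm can. A call is refused whole if a number of a shift passes 0.05 or a number of a turn 0.15, either way. A call with a gripper value outside its range is refused whole. "gripper" is the finger opening in m, from 0 to 0.0854, set as the call begins (left out, the last holds). The fingers move at their own pace and stop on an object; "squeeze" is the grip in N (left out, the last holds). Time passes only in rows, so rows that do not move let the fingers close. It gives the time, the measured TCP pose, the force, the opening and the grip force at its end, in the units of the state.
- arm.sense(): the state, without advancing time (a new reading comes with each control period).
- arm.snapshot(name): name is "scene" or "top" or "wrist"; returns a dict with "image" (400x640x3 uint8, red, green, blue), "range_z" (400x640 float32, m along the optical axis (not along the pixel's ray), 0 where there is no reading), "fx", "fy", "cx", "cy" (pixels), "origin" and "attitude" of the camera in the world. Camera axes: x right, y up, looking along -z (the intrinsics and any distortion apply to the point x, -y, -z); pixel columns grow to the right and rows downward; lengths in m; the calibration is good to about 2 mm. The wrist camera is an equidistant fisheye: a pixel r from the principal point sees the ray r / f radians off the axis. A picture is of the moment at which its call begins.
- arm.close_job(): hands the job in; it is judged then, once.
Trained networks look in the newest picture that a camera, given by its name, has taken for a name from the list of things; names that differ only in an ending like _2 or _b are one class to them, and where a whole thing is asked for, a point or a joint stands for the part that bears it (a point fixed in the world has none). Each returns a list of dicts, best first, with "confidence" (0 to 1); they miss things now and then, are a little off and sometimes report something else, mostly with a low value. They report only what shows in the picture. A call takes as long as a camera call. They do not tell look-alikes from the thing itself.
- arm.search_frame(query, camera): "location" ([row, column] in pixels, amid what is visible of it).
- arm.masks_of(query, camera): "mask" (400x640 bool, what is visible of it) and "location" ([row, column] in pixels, amid what is visible of it).
- arm.pinpoint(query, camera): "location" ([row, column] in pixels: a listed point, or the origin of a listed thing).
The state is a dict: "clock": time; "joint_pos": joint angles; "qd": joint speeds; "tau": joint torques, N m; "tcp_pos": TCP position; "ee_rot": TCP orientation; "ft_force": force on the tool from outside, world axes, zero at the start; "moment": the same for the moment, N m; "gripper_width": opening from 0.0 (shut) to 1.0 (fully open); "finger_force": force on a finger pad.
Only numpy, scipy, OpenCV 4.12 (cv2) and the standard library are available. Lean on these libraries where they do the work, as an engineer would, in place of code of your own. Each camera call takes 0.05 s, during which the arm holds its last target. There are 200 camera calls.

## Task

Hold the steel scoop by its handle and, with its mouth low over the blue crate, tip the transformer out through the open edge into that crate without the gripper touching the transformer; then put the scoop back down flat on the bench. Pick up the yellow crate by its carry bar, turn it half round so that its white tag is at the opposite end from the blue crate's white tag, and set it down, without dropping it, on the blue crate so that it stands level on the four black lugs inside the rim instead of nesting. Do not shove the blue crate along, and leave the mug, the metal reel and the breadboard alone.

Things in the scene. Friction and masses are not known exactly. Their poses are not given: they have to be found in the camera images.
- base_mid (a point): Centre (45 mm above its underside) of the BLUE loose crate, open on top, 0.3 kg, standing on the bench (z = 0). Rim outside 170 (x) x 132 (y) mm, base outside 150 x 112 mm, 90 mm high, walls and floor 3 mm. x points to the end with the white tag, z up.
- base: The blue crate; origin at the centre of its underside, axes as base_mid. Inside its long walls are four black lugs, 16 mm along x, reaching in from the wall to y = +-45 mm, at x = +56 and x = -28 mm, tops 80 mm above the underside.
- base_mark (a point): Middle of the blue crate's white-tag end, on the rim: 85 mm from the crate's centre along x, 90 mm above its underside. The tag marks which way round the crate is.
- top_mid (a point): Centre (45 mm above its underside) of the YELLOW loose crate, empty, about 0.28 kg: same shape, lugs and axes as the blue crate (x to its white tag), with a black carry bar across it. At the start its tag points roughly the same way as the blue crate's.
- top: The yellow crate; origin at the centre of its underside. Its floor edge and long walls have slots where lugs are: put on the SAME way round it drops past the blue crate's lugs and nests. Turned 180 degrees its floor edge stands on the lugs, underside 80 mm above the blue crate's underside, with about 6 mm of play each way in x and y.
- top_mark (a point): Middle of the yellow crate's white-tag end, on the rim: 85 mm from its centre along x, 90 mm above its underside.
- top_bar (a point): Centre of the yellow crate's carry bar: over the crate's centre, 125 mm above its underside. The bar runs along the crate's y, 140 mm long, 14 mm thick (x), 18 mm tall, on posts at the long sides; its lower face is 26 mm above the rim.
- scoop_grip (a point): Point to grip on the scoop's handle, 34 mm above the scoop's underside. The handle is a straight black bar along the scoop's x, 20 mm thick (y), 28 mm tall, from 30 mm on the mouth side of this point (the back wall) to 65 mm behind it. x points from mouth to handle, z up.
- scoop: Scoop, loose, 0.18 kg, lying flat on the bench (z = 0): smooth steel tray 110 mm long (x), 70 mm wide (y), floor 3 mm, side lips 30 mm and back wall 50 mm high, open at its -x end. Origin at the centre of the tray's underside; scoop_grip is at x = 85, z = 34 mm.
- scoop_mouth (a point): Middle of the scoop's open edge, on the floor's upper face: 140 mm from scoop_grip along the scoop's -x and 31 mm below it.
- trafo_mid (a point): Centre of the transformer, a dark steel block with a yellow-wrapped winding, 60 x 46 x 44 mm (x, y, z), about 0.22 kg, lying in the scoop 10 to 17 mm on the handle side of the tray's middle. It begins to slide when the scoop is tipped 20 to 25 degrees mouth-down.
- trafo: The transformer; origin at the centre of its underside, 22 mm below trafo_mid.
- mug: White mug, 80 mm across, 95 mm high, standing; origin under its centre. Bystander.
- reel: Metal solder reel standing on end, 64 mm across, 50 mm high; origin under its centre. Bystander.
- breadboard: White breadboard 55 x 165 x 10 mm (x, y, z) with small parts up to 23 mm high; origin under its centre. Bystander.
Mind the look-alikes: they are no part of the job. Of the things shaped like the scoop, the steel one is meant. Several things have the shape of the base; the one meant has the colours described above.

How it is judged:
On the way, in this order (a step that is already met when the one before it is completed fails the run):
1. the transformer has been tipped into the blue crate: it lies in that crate while the scoop is still held by the gripper and tilted more than 20 degrees (x of trafo_mid in the frame of base_mid between -0.065 and 0.065 m and y of trafo_mid in the frame of base_mid between -0.05 and 0.05 m and z of trafo_mid in the frame of base_mid between -0.045 and 0.015 m and angle between scoop's own z axis and vertical above 0.35 rad and contact force between the fingers and scoop above 1 N), for 0.1 s.
2. the yellow crate stands on the blue crate's lugs, turned end for end, with the transformer inside the blue crate (x of trafo_mid in the frame of base_mid between -0.065 and 0.065 m and y of trafo_mid in the frame of base_mid between -0.05 and 0.05 m and z of trafo_mid in the frame of base_mid between -0.045 and 0.015 m and x of top_mid in the frame of base_mid between -0.01 and 0.01 m and y of top_mid in the frame of base_mid between -0.01 and 0.01 m and z of top_mid in the frame of base_mid between 0.075 and 0.085 m and x of top_mark in the frame of base_mid below -0.07 m and angle between top_mid's own z axis and vertical below 0.05 rad), for 0.2 s.
At the end, for the whole second after the job is handed in: Transformer inside the blue crate. Yellow crate level on the lugs: underside 75-85 mm above the blue one's, within 10 mm of centred, tags at opposite ends. Blue crate upright, within 30 mm of its start. Scoop flat on the bench. All released and at rest (all of step 2 and linear speed of each of base, top, scoop, trafo below 0.02 m/s and angle between base's own z axis and vertical below 0.05 rad and distance of base_mid from where it was at the start of the episode below 0.03 m and angle between scoop's own z axis and vertical below 0.08 rad and height (world z) of scoop below 0.01 m and contact force between the fingers and top below 0.1 N and contact force between the fingers and scoop below 0.1 N); the robot touches nothing.
It fails at once if the gripper touches the transformer (over 1 N) (contact force between the fingers and trafo above 1 N).
It fails at once if the transformer falls from too high (faster than 1.8 m/s) (linear speed of trafo above 1.8 m/s).
It fails at once if the yellow crate is dropped (faster than 0.5 m/s while not held) (linear speed of top above 0.5 m/s and contact force between the fingers and top below 0.1 N).
It fails at once if the blue crate is shoved more than 60 mm (distance of base_mid from where it was at the start of the episode above 0.06 m).
It fails at once if the mug, the reel or the breadboard is moved more than 30 mm (distance of any of mug, reel, breadboard from where it was at the start of the episode above 0.03 m).
It also fails if it takes over 62 s, if anything falls off the work surface, if the arm or the gripper's body presses on something with over 40 N, if the wrist force passes 120 N, or if a joint passes its speed limit or range.

## Working session

There is one attempt and no reset: what is moved stays moved. The work goes in short steps, Python scripts to look and compute and a tool call to move; the robot and the scene stay as the last step left them, time stands still between calls to the robot, and variables do not carry over. Pictures are saved under pics/ and viewed, at most 10 in all, crops included, and the job is handed in when it is done.

Besides the shell and the picture viewer there is one more tool, called after "Emit:" in YAML: its name, and indented under it one key for each argument. arm_command: Moves the arm, as the interface text tells. Its arguments: {"type":"object","properties":{"increments":{"type":"array","items":{"type":"object","properties":{"dx":{"type":"number"},"dy":{"type":"number"},"dz":{"type":"number"},"wx":{"type":"number"},"wy":{"type":"number"},"wz":{"type":"number"}}}},"gripper":{"type":"number"},"squeeze":{"type":"number"}},"required":["increments"]}

```bash
mkdir -p pics; cat > h.py <<'E'
import numpy as np, cv2
from scipy.spatial.transform import Rotation as R
from plant import arm
def att(s):
    a=np.array(s["attitude"],float)
    return a if a.shape==(3,3) else R.from_rotvec(a).as_matrix() if a.size==3 else R.from_quat(a).as_matrix()
def ray(s,px,wrist=False):
    r,c=px; x=(c-s["cx"])/s["fx"]; y=(r-s["cy"])/s["fy"]
    if wrist:
        t=np.hypot(x,y); k=np.tan(t)/t if t>1e-9 else 1; x*=k;y*=k
    return np.array([x,-y,-1.0])
def world(s,px,wrist=False,z=None,d=None):
    v=att(s)@ray(s,px,wrist); o=np.array(s["origin"])
    if z is not None: return o+v*(z-o[2])/v[2]
    if d is None: d=s["range_z"][int(round(px[0])),int(round(px[1]))]
    return o+v*d
def save(s,n): cv2.imwrite(f"pics/{n}.png",s["image"][:,:,::-1])
E
python3 - <<'E'
from h import *
print(arm.sense())
for cam in("scene","top"):
    s=arm.snapshot(cam); save(s,cam+"0"); print(cam,s["origin"],s["attitude"],s["fx"],s["cx"],s["cy"])
    np.savez(f"{cam}0.npz",**s)
    for q in("base_mid","base_mark","top_mid","top_mark","top_bar","scoop_grip","scoop_mouth","trafo_mid","mug","reel","breadboard"):
        for p in arm.pinpoint(q,cam)[:4]:
            if p["confidence"]>.2: print(q,round(p["confidence"],2),np.round(p["location"]),np.round(world(s,p["location"]),3))
E
```

```text
{'clock': 0.0, 'joint_pos': array([ 1.16734232,  0.60010176, -0.00252804,  1.60013259,  0.00178596,
        0.94289703, -0.0797882 ]), 'qd': array([-0.00136399,  0.00050836, -0.00117062, -0.00100924, -0.0014102 ,
        0.00037671,  0.00104666]), 'tau': array([ 8.07175147e-04, -7.76476121e+01,  1.56576790e+00, -2.58012199e+01,
        1.23882189e-02,  8.92460870e-03, -1.12597164e-05]), 'tcp_pos': array([ 0.23253101, -0.68620043,  0.23043308]), 'ee_rot': array([-3.09827775e+00, -5.10818446e-01,  6.05359532e-04]), 'ft_force': array([ 0.60609297, -0.22609492, -0.44683534]), 'moment': array([-0.02608819, -0.02425483, -0.02742074]), 'finger_force': 0.0, 'gripper_width': 0.9982928705239219}
scene [1.49635727 0.19267995 0.75040147] [0.72581151 0.83742071 1.60431373] 412.60738767220437 319.30212664563834 199.6577142978005
base_mid 0.79 [206. 316.] [0.437 0.002 0.004]
base_mid 0.68 [188. 447.] [0.238 0.422 0.003]
base_mark 0.72 [167. 461.] [0.241 0.45  0.091]
base_mark 0.58 [205. 297.] [ 0.566 -0.027  0.091]
top_mid 0.65 [190. 229.] [ 0.405 -0.297  0.004]
top_mark 0.89 [190. 209.] [ 0.545 -0
[... 857 characters left out ...]
rk 0.57 [331. 155.] [0.237 0.444 0.093]
base_mark 0.45 [233. 339.] [ 0.479 -0.     0.001]
top_mid 0.66 [235. 444.] [ 0.475 -0.28   0.004]
top_mark 0.93 [196. 452.] [ 0.579 -0.308  0.003]
top_mark 0.74 [130. 366.] [ 0.751 -0.072  0.048]
top_bar 0.74 [234. 451.] [ 0.466 -0.263  0.131]
scoop_grip 0.93 [243. 236.] [0.45  0.265 0.048]
scoop_grip 0.6 [182. 154.] [0.608 0.483 0.048]
scoop_mouth 0.83 [205. 204.] [0.555 0.364 0.001]
scoop_mouth 0.63 [190. 244.] [0.597 0.256 0.005]
trafo_mid 0.9 [215. 238.] [0.522 0.262 0.045]
mug 0.57 [120. 329.] [0.792 0.025 0.006]
reel 0.85 [132. 368.] [ 0.746 -0.079  0.047]
reel 0.3 [190. 246.] [0.596 0.249 0.   ]
breadboard 0.81 [148. 453.] [ 0.708 -0.311  0.024]
```

View pics/scene0.png

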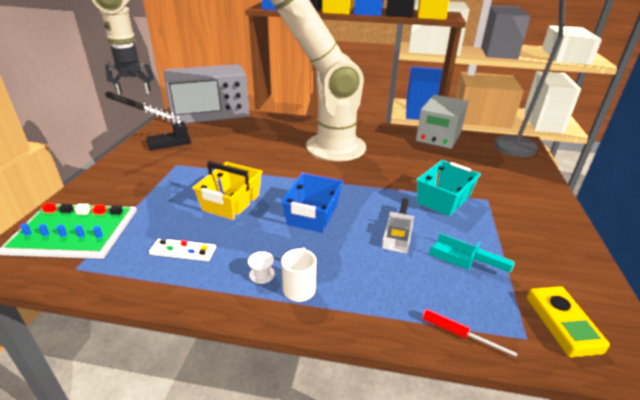

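View pics/top0.png

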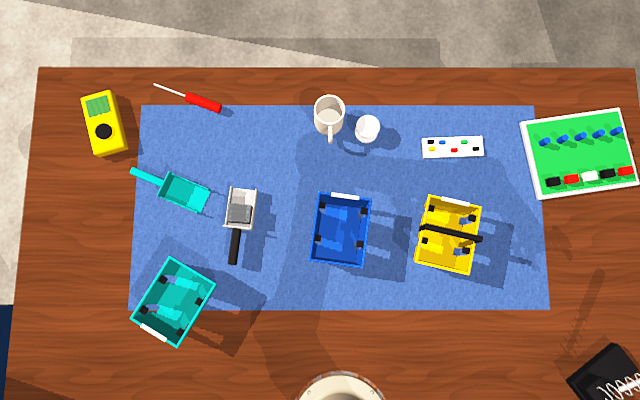

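Steel scoop (top view ~(240,220), mouth away from the robot), blue crate ~(338,230) and yellow crate ~(448,235), both with tags on the far side. The teal scoop and crate on the left are look-alikes. Next I fit poses from range data.

```bash
cat > fit.py <<'E'
from h import *
def cloud(s):
    v,u=np.mgrid[0:400,0:640]; d=s["range_z"]
    P=np.stack([(u-s["cx"])/s["fx"]*d,-(v-s["cy"])/s["fy"]*d,-d],-1)@att(s).T+np.array(s["origin"])
    return P,d>0,cv2.cvtColor(s["image"],cv2.COLOR_RGB2HSV)
def rect(xy): 
    (c,w,a)=cv2.minAreaRect((xy*1000).astype(np.float32)); return np.round(c,1),np.round(w,1),round(a,1)
E
python3 - <<'E'
from fit import *
for cam in("top","scene"):
    s=dict(np.load(cam+"0.npz")); P,ok,H=cloud(s); x,y,z=P[...,0],P[...,1],P[...,2]
    h,S,V=H[...,0],H[...,1],H[...,2]
    rim=ok&(z>.083)&(z<.098)
    b=rim&(abs(x-.49)<.13)&(abs(y)<.11); t=rim&(abs(x-.48)<.13)&(abs(y+.28)<.12)
    for n,m in(("blue",b),("yellow",t)): print(cam,n,m.sum(),rect(P[m][:,:2]),np.median(z[m]))
    m=ok&(abs(x-.48)<.13)&(abs(y+.28)<.12)&(z>.122)&(z<.15); print("bar",m.sum(),rect(P[m][:,:2]),np.median(z[m]))
    w=ok&(V>170)&(S<60)
    for n,m in(("btag",w&(abs(x-.57)<.05)&(abs(y)<.08)&(z>.03)),("ytag",w&(abs(x-.57)<.06)&(abs(y+.29)<.08)&(z>.03))): print(n,m.sum(),P[m].mean(0).round(3))
    m=ok&(abs(x-.44)<.06)&(abs(y-.265)<.04)&(z>.035)&(z<.06)&(V<80); print("handle",m.sum(),rect(P[m][:,:2]),np.median(z[m]))
    m=ok&(abs(x-.54)<.09)&(abs(y-.26)<.06)&(z>.02)&(z<.06); print("tray",m.sum(),rect(P[m][:,:2]))
    m=ok&(abs(x-.52)<.05)&(abs(y-.26)<.03)&(z>.038)&(z<.055)&(x>.49); print("trafo",m.sum(),rect(P[m][:,:2]),np.median(z[m]))
E
```

```text
top blue 658 (array([483.6,   0.9]), array([137. , 176.6]), 82.0) 0.08957979885977574
top yellow 676 (array([ 471.7, -266.8]), array([139.5, 176.9]), 76.6) 0.08940920088586346
bar 378 (array([ 470.8, -267.2]), array([140.6,  15.1]), 76.3) 0.1327627784373726
btag 124 [ 0.566 -0.011  0.088]
ytag 120 [ 0.552 -0.287  0.089]
handle 273 (array([442.7, 270.9]), array([18.3, 92.1]), 83.6) 0.046909922548014515
tray 771 (array([525.1, 263.3]), array([ 71.6, 152.2]), 83.9)
trafo 437 (array([522.1, 261.2]), array([59.1, 62.7]), 86.8) 0.04670413474490753
scene blue 477 (array([481.6,   1.7]), array([138.3, 184.6]), 81.7) 0.0894101411436985
scene yellow 456 (array([ 472.4, -267. ]), array([143.7, 180.2]), 78.3) 0.08945695858684327
bar 238 (array([ 472.3, -266.4]), array([142.1,  18.2]), 75.8) 0.132204043179321
btag 280 [ 0.567 -0.011  0.077]
ytag 195 [ 0.554 -0.287  0.079]
handle 66 (array([443.3, 272.6]), array([14.7, 76.3]), 83.1) 0.04891522760036121
tray 574 (array([525.6, 263.6]), array([ 69.9, 150.2]), 83.5)
trafo 318 (array([523.5, 260.4]), array([58.8, 66.7]), 89.8) 0.04703297509719728
```

Emit:
arm_command:
  increments:
    - {"dx": 0.0406, "dy": -0.0246}
    - {"dx": 0.0406, "dy": -0.0246}
    - {"dx": 0.0406, "dy": -0.0246}
    - {"dx": 0.0406, "dy": -0.0246}
    - {"dx": 0.0406, "dy": -0.0246}
    - {"dx": 0.0406, "dy": -0.0246}
    - {"dx": 0.0406, "dy": -0.0246}
    - {"dx": 0.0406, "dy": -0.0246}
    - {"dx": 0.0406, "dy": -0.0246}
    - {"dx": 0.0406, "dy": -0.0246}
    - {"dx": 0.0406, "dy": -0.0246}
    - {"dx": 0.0406, "dy": -0.0246}

```text
schema error: expected keys dx, dy, dz, wx, wy, wz
```

Emit:
arm_command:
  increments:
    - {"dx": 0.0028, "dy": -0.0447}
    - {"dx": 0.0028, "dy": -0.0447}
    - {"dx": 0.0028, "dy": -0.0447}
    - {"dx": 0.0028, "dy": -0.0447}
    - {"dx": 0.0028, "dy": -0.0447}
    - {"dx": 0.0028, "dy": -0.0447}
    - {"dx": 0.0028, "dy": -0.0447}
    - {"dx": 0.0028, "dy": -0.0447}
    - {"dx": 0.0028, "dy": -0.0447}
    - {"dx": 0.0028, "dy": -0.0447}
    - {"dx": 0.0028, "dy": -0.0447}
    - {"dx": 0.0028, "dy": -0.0447}

```text
schema error: expected keys dx, dy, dz, wx, wy, wz
```

Emit:
arm_command:
  increments:
    - {"wz": -0.149}
    - {"wz": -0.149}
    - {"wz": -0.149}
    - {"wz": -0.149}
    - {"wz": -0.149}
    - {"wz": -0.149}
    - {"wz": -0.149}
    - {"wz": -0.149}
    - {"wz": -0.149}

```text
schema error: expected keys dx, dy, dz, wx, wy, wz
```

Emit:
arm_command:
  increments:
    - {"wz": -0.149}
    - {"wz": -0.149}
    - {"wz": -0.149}
    - {"wz": -0.149}
    - {"wz": -0.149}
    - {"wz": -0.149}
    - {"wz": -0.149}
    - {"wz": -0.149}
    - {"wz": -0.149}

```text
schema error: expected keys dx, dy, dz, wx, wy, wz
```

```bash
cat >> fit.py <<'E'
def st():
    a=arm.sense(); M=R.from_rotvec(a["ee_rot"]).as_matrix()
    print("t",round(a["clock"],2),"tcp",a["tcp_pos"].round(4),"ydir",np.degrees(np.arctan2(M[1,1],M[0,1])).round(1),"z",M[:,2].round(3),"j",a["joint_pos"].round(2),"F",a["ft_force"].round(1),"w",round(a["gripper_width"],3),"ff",round(a["finger_force"],1)); return a,M
def togo(p,yaw=None,rz=True):
    a,M=st(); print("tool delta",(M.T@(np.array(p)-a["tcp_pos"])).round(4))
    if yaw is not None: print("wz",-np.radians((yaw-np.degrees(np.arctan2(M[1,1],M[0,1]))+180)%360-180).round(3))
E
python3 - <<'E'
from fit import *
togo([.4603,.269,.231],83.6)
s=arm.snapshot("wrist"); save(s,"w1"); print(s["origin"],s["fx"],s["cx"],s["cy"])
for q in("scoop_grip","scoop_mouth","trafo_mid"):
    for p in arm.pinpoint(q,"wrist")[:2]: print(q,round(p["confidence"],2),np.round(p["location"]),world(s,p["location"],True).round(4))
v,u=np.mgrid[0:400,0:640]; x=(u-s["cx"])/s["fx"]; y=(v-s["cy"])/s["fy"]; t=np.hypot(x,y)+1e-9; k=np.where(t<1.3,np.tan(np.minimum(t,1.3))/t,0)
d=s["range_z"]; P=np.stack([x*k*d,-y*k*d,-d],-1)@att(s).T+np.array(s["origin"])
V=s["image"].max(-1); m=(d>0)&(V<80)&(abs(P[...,0]-.43)<.07)&(abs(P[...,1]-.27)<.04)&(P[...,2]>.04)&(P[...,2]<.056)
print(m.sum(),rect(P[m][:,:2]),np.median(P[m][:,2]))
E
```

```text
t 1.2 tcp [ 0.2327 -0.6866  0.2313] ydir -71.3 z [-0.  0. -1.] j [ 1.17  0.6  -0.    1.6   0.    0.94 -0.08] F [-0.1  0.3  0.5] w 1.002 ff 0.0
tool delta [ 5.223e-01 -8.320e-01  3.000e-04]
wz -2.703
[ 0.30870884 -0.66120408  0.37402199] 309.70691628693146 325.2209920187412 200.24461810609714
0 (array([0., 0.]), array([0., 0.]), 0.0) nan
  return _methods._mean(a, axis=axis, dtype=dtype,
  ret = ret.dtype.type(ret / rcount)
```

Emit:
arm_command:
  increments:
    - {"dx": 0.0406, "dy": -0.0246, "dz": 0, "wx": 0, "wy": 0, "wz": 0}
    - {"dx": 0.0406, "dy": -0.0246, "dz": 0, "wx": 0, "wy": 0, "wz": 0}
    - {"dx": 0.0406, "dy": -0.0246, "dz": 0, "wx": 0, "wy": 0, "wz": 0}
    - {"dx": 0.0406, "dy": -0.0246, "dz": 0, "wx": 0, "wy": 0, "wz": 0}
    - {"dx": 0.0406, "dy": -0.0246, "dz": 0, "wx": 0, "wy": 0, "wz": 0}
    - {"dx": 0.0406, "dy": -0.0246, "dz": 0, "wx": 0, "wy": 0, "wz": 0}
    - {"dx": 0.0406, "dy": -0.0246, "dz": 0, "wx": 0, "wy": 0, "wz": 0}
    - {"dx": 0.0406, "dy": -0.0246, "dz": 0, "wx": 0, "wy": 0, "wz": 0}
    - {"dx": 0.0406, "dy": -0.0246, "dz": 0, "wx": 0, "wy": 0, "wz": 0}
    - {"dx": 0.0406, "dy": -0.0246, "dz": 0, "wx": 0, "wy": 0, "wz": 0}
    - {"dx": 0.0406, "dy": -0.0246, "dz": 0, "wx": 0, "wy": 0, "wz": 0}
    - {"dx": 0.0406, "dy": -0.0246, "dz": 0, "wx": 0, "wy": 0, "wz": 0}

```text
clock: 2.6
tcp_pos: [0.6005, -0.2491, 0.2315]
ee_rot: [3.099, 0.511, 0.0]
ft_force: [0.1, -0.1, 0.3]
gripper_width: 1.0
finger_force: 0.0
```

Emit:
arm_command:
  increments:
    - {"dx": 0.0028, "dy": -0.0447, "dz": 0, "wx": 0, "wy": 0, "wz": 0}
    - {"dx": 0.0028, "dy": -0.0447, "dz": 0, "wx": 0, "wy": 0, "wz": 0}
    - {"dx": 0.0028, "dy": -0.0447, "dz": 0, "wx": 0, "wy": 0, "wz": 0}
    - {"dx": 0.0028, "dy": -0.0447, "dz": 0, "wx": 0, "wy": 0, "wz": 0}
    - {"dx": 0.0028, "dy": -0.0447, "dz": 0, "wx": 0, "wy": 0, "wz": 0}
    - {"dx": 0.0028, "dy": -0.0447, "dz": 0, "wx": 0, "wy": 0, "wz": 0}
    - {"dx": 0.0028, "dy": -0.0447, "dz": 0, "wx": 0, "wy": 0, "wz": 0}
    - {"dx": 0.0028, "dy": -0.0447, "dz": 0, "wx": 0, "wy": 0, "wz": 0}
    - {"dx": 0.0028, "dy": -0.0447, "dz": 0, "wx": 0, "wy": 0, "wz": 0}
    - {"dx": 0.0028, "dy": -0.0447, "dz": 0, "wx": 0, "wy": 0, "wz": 0}
    - {"dx": 0.0028, "dy": -0.0447, "dz": 0, "wx": 0, "wy": 0, "wz": 0}
    - {"dx": 0.0028, "dy": -0.0447, "dz": 0, "wx": 0, "wy": 0, "wz": 0}

```text
clock: 3.8
tcp_pos: [0.4584, 0.2699, 0.2316]
ee_rot: [-3.1, -0.511, -0.001]
ft_force: [0.8, -0.3, 0.5]
gripper_width: 1.001
finger_force: 0.0
```

Emit:
arm_command:
  increments:
    - {"dx": 0, "dy": 0, "dz": 0, "wx": 0, "wy": 0, "wz": -0.149}
    - {"dx": 0, "dy": 0, "dz": 0, "wx": 0, "wy": 0, "wz": -0.149}
    - {"dx": 0, "dy": 0, "dz": 0, "wx": 0, "wy": 0, "wz": -0.149}
    - {"dx": 0, "dy": 0, "dz": 0, "wx": 0, "wy": 0, "wz": -0.149}
    - {"dx": 0, "dy": 0, "dz": 0, "wx": 0, "wy": 0, "wz": -0.149}
    - {"dx": 0, "dy": 0, "dz": 0, "wx": 0, "wy": 0, "wz": -0.149}
    - {"dx": 0, "dy": 0, "dz": 0, "wx": 0, "wy": 0, "wz": -0.149}
    - {"dx": 0, "dy": 0, "dz": 0, "wx": 0, "wy": 0, "wz": -0.149}
    - {"dx": 0, "dy": 0, "dz": 0, "wx": 0, "wy": 0, "wz": -0.149}

```text
clock: 4.7
tcp_pos: [0.4591, 0.2681, 0.2314]
ee_rot: [2.104, 2.333, 0.0]
ft_force: [-0.1, -0.3, -0.2]
gripper_width: 1.001
finger_force: 0.0
```

Emit:
arm_command:
  increments:
    - {"dx": 0, "dy": 0, "dz": 0, "wx": 0, "wy": 0, "wz": -0.149}
    - {"dx": 0, "dy": 0, "dz": 0, "wx": 0, "wy": 0, "wz": -0.149}
    - {"dx": 0, "dy": 0, "dz": 0, "wx": 0, "wy": 0, "wz": -0.149}
    - {"dx": 0, "dy": 0, "dz": 0, "wx": 0, "wy": 0, "wz": -0.149}
    - {"dx": 0, "dy": 0, "dz": 0, "wx": 0, "wy": 0, "wz": -0.149}
    - {"dx": 0, "dy": 0, "dz": 0, "wx": 0, "wy": 0, "wz": -0.149}
    - {"dx": 0, "dy": 0, "dz": 0, "wx": 0, "wy": 0, "wz": -0.149}
    - {"dx": 0, "dy": 0, "dz": 0, "wx": 0, "wy": 0, "wz": -0.149}
    - {"dx": 0, "dy": 0, "dz": 0, "wx": 0, "wy": 0, "wz": -0.149}

```text
clock: 5.6
tcp_pos: [0.4592, 0.2681, 0.2314]
ee_rot: [0.199, 3.135, 0.0]
ft_force: [0.0, -0.6, 1.5]
gripper_width: 1.001
finger_force: 0.0
```

```bash
cat >> fit.py <<'E'
def wcloud(s):
    v,u=np.mgrid[0:400,0:640]; x=(u-s["cx"])/s["fx"]; y=(v-s["cy"])/s["fy"]; t=np.hypot(x,y)+1e-9; k=np.where(t<1.3,np.tan(np.minimum(t,1.3))/t,0)
    d=s["range_z"]; return np.stack([x*k*d,-y*k*d,-d],-1)@att(s).T+np.array(s["origin"]),(d>0)&(t<1.3)
E
python3 - <<'E'
from fit import *
togo([.4603,.269,.231],83.6)
s=arm.snapshot("wrist"); save(s,"w2"); print(s["origin"])
for q in("scoop_grip","scoop_mouth","trafo_mid"):
    for p in arm.pinpoint(q,"wrist")[:2]: print(q,round(p["confidence"],2),np.round(p["location"]),world(s,p["location"],True).round(4))
P,ok=wcloud(s)
V=s["image"].max(-1); m=ok&(V<80)&(abs(P[...,0]-.43)<.07)&(abs(P[...,1]-.27)<.04)&(P[...,2]>.04)&(P[...,2]<.056)
if m.sum(): print(m.sum(),rect(P[m][:,:2]),np.median(P[m][:,2]))
E
```

```text
t 5.6 tcp [0.4592 0.2681 0.2314] ydir 82.7 z [ 0.  0. -1.] j [-0.05  0.47 -0.81  2.01  0.46  0.85  0.32] F [ 0.  -0.6  1.5] w 1.001 ff 0.0
tool delta [-0.001   0.0011  0.0004]
wz -0.015
[0.37850936 0.27778401 0.37413279]
scoop_grip 0.85 [174. 326.] [0.4563 0.2689 0.0477]
scoop_mouth 0.9 [265. 327.] [0.5943 0.2526 0.0035]
scoop_mouth 0.63 [220. 328.] [0.5088 0.2634 0.0487]
trafo_mid 0.61 [232. 328.] [0.524  0.2625 0.0473]
trafo_mid 0.5 [267. 326.] [0.5972 0.2503 0.0026]
1340 (array([441.7, 270.8]), array([17.8, 91.5]), 83.4) 0.047902025032418055
```

Emit:
arm_command:
  increments:
    - {"dx": 0, "dy": 0.001, "dz": 0.03, "wx": 0, "wy": 0, "wz": -0.015}
    - {"dx": 0, "dy": 0, "dz": 0.035, "wx": 0, "wy": 0, "wz": 0}
    - {"dx": 0, "dy": 0, "dz": 0.035, "wx": 0, "wy": 0, "wz": 0}
    - {"dx": 0, "dy": 0, "dz": 0.035, "wx": 0, "wy": 0, "wz": 0}
    - {"dx": 0, "dy": 0, "dz": 0.03, "wx": 0, "wy": 0, "wz": 0}
    - {"dx": 0, "dy": 0, "dz": 0.025, "wx": 0, "wy": 0, "wz": 0}
    - {"dx": 0, "dy": 0, "dz": 0.016, "wx": 0, "wy": 0, "wz": 0}
    - {"dx": 0, "dy": 0, "dz": 0.01, "wx": 0, "wy": 0, "wz": 0}
    - {"dx": 0, "dy": 0, "dz": 0, "wx": 0, "wy": 0, "wz": 0}

```text
clock: 6.7
tcp_pos: [0.4588, 0.2692, 0.0145]
ee_rot: [-0.187, -3.135, 0.002]
ft_force: [-0.1, 0.6, -0.6]
gripper_width: 0.998
finger_force: 0.0
```

Emit:
arm_command:
  increments:
    - {"dx": 0, "dy": 0, "dz": 0, "wx": 0, "wy": 0, "wz": 0}
    - {"dx": 0, "dy": 0, "dz": 0, "wx": 0, "wy": 0, "wz": 0}
    - {"dx": 0, "dy": 0, "dz": 0, "wx": 0, "wy": 0, "wz": 0}
    - {"dx": 0, "dy": 0, "dz": 0, "wx": 0, "wy": 0, "wz": 0}
    - {"dx": 0, "dy": 0, "dz": 0, "wx": 0, "wy": 0, "wz": 0}
    - {"dx": 0, "dy": 0, "dz": 0, "wx": 0, "wy": 0, "wz": 0}
    - {"dx": 0, "dy": 0, "dz": 0, "wx": 0, "wy": 0, "wz": 0}
    - {"dx": 0, "dy": 0, "dz": 0, "wx": 0, "wy": 0, "wz": 0}
  gripper: 0.0
  squeeze: 110

```text
clock: 7.5
tcp_pos: [0.4595, 0.2692, 0.0159]
ee_rot: [0.185, 3.135, 0.001]
ft_force: [0.3, -1.0, 7.2]
gripper_width: 0.217
finger_force: 107.2
```

```bash
python3 - <<'E'
from fit import *
st()
E
```

```text
t 7.5 tcp [0.4595 0.2692 0.0159] ydir 83.2 z [ 0.001  0.    -1.   ] j [-0.32  0.75 -0.47  2.17  0.88  0.42 -0.05] F [ 0.3 -1.   7.2] w 0.217 ff 107.2
```

Emit:
arm_command:
  increments:
    - {"dx": 0, "dy": 0, "dz": -0.008, "wx": 0, "wy": 0, "wz": 0}
    - {"dx": 0, "dy": 0, "dz": -0.015, "wx": 0, "wy": 0, "wz": 0}
    - {"dx": 0, "dy": 0, "dz": -0.02, "wx": 0, "wy": 0, "wz": 0}
    - {"dx": 0, "dy": 0, "dz": -0.02, "wx": 0, "wy": 0, "wz": 0.04}
    - {"dx": 0, "dy": 0, "dz": -0.02, "wx": 0, "wy": 0, "wz": 0.08}
    - {"dx": 0, "dy": 0, "dz": -0.02, "wx": 0, "wy": 0, "wz": 0.12}
    - {"dx": 0, "dy": 0, "dz": -0.015, "wx": 0, "wy": 0, "wz": 0.12}
    - {"dx": 0, "dy": 0, "dz": -0.012, "wx": 0, "wy": 0, "wz": 0.12}
    - {"dx": 0, "dy": 0, "dz": -0.005, "wx": 0, "wy": 0, "wz": 0.12}
    - {"dx": 0, "dy": 0, "dz": 0, "wx": 0, "wy": 0, "wz": 0.12}
    - {"dx": 0, "dy": 0, "dz": 0, "wx": 0, "wy": 0, "wz": 0.12}
    - {"dx": 0, "dy": 0, "dz": 0, "wx": 0, "wy": 0, "wz": 0.08}

```text
clock: 8.7
tcp_pos: [0.4586, 0.2688, 0.1505]
ee_rot: [-1.564, -2.724, 0.001]
ft_force: [-0.6, -0.2, -2.8]
gripper_width: 0.218
finger_force: 107.7
```

Emit:
arm_command:
  increments:
    - {"dx": -0.004, "dy": -0.005, "dz": 0, "wx": 0, "wy": 0, "wz": 0}
    - {"dx": -0.008, "dy": -0.011, "dz": 0, "wx": 0, "wy": 0, "wz": 0}
    - {"dx": -0.01, "dy": -0.013, "dz": 0, "wx": 0, "wy": 0, "wz": 0}
    - {"dx": -0.01, "dy": -0.013, "dz": 0, "wx": 0, "wy": 0, "wz": 0}
    - {"dx": -0.01, "dy": -0.013, "dz": 0, "wx": 0, "wy": 0, "wz": 0}
    - {"dx": -0.01, "dy": -0.013, "dz": 0, "wx": 0, "wy": 0, "wz": 0}
    - {"dx": -0.01, "dy": -0.013, "dz": 0, "wx": 0, "wy": 0, "wz": 0}
    - {"dx": -0.008, "dy": -0.012, "dz": 0, "wx": 0, "wy": 0, "wz": 0}
    - {"dx": -0.006, "dy": -0.01, "dz": 0, "wx": 0, "wy": 0, "wz": 0}
    - {"dx": -0.005, "dy": -0.006, "dz": 0, "wx": 0, "wy": 0, "wz": 0}
    - {"dx": -0.003, "dy": -0.004, "dz": 0, "wx": 0, "wy": 0, "wz": 0}
    - {"dx": 0, "dy": 0, "dz": 0, "wx": 0, "wy": 0, "wz": 0}

```text
clock: 9.9
tcp_pos: [0.4044, 0.139, 0.1503]
ee_rot: [1.559, 2.728, -0.0]
ft_force: [1.3, 0.0, -3.5]
gripper_width: 0.216
finger_force: 107.7
```

```bash
python3 - <<'E'
from fit import *
togo([.4033,.1402,.15],30)
for cam in("scene","top"):
    s=arm.snapshot(cam); save(s,cam+"1")
    for q in("scoop_mouth","trafo_mid","scoop_grip"):
        for p in arm.pinpoint(q,cam)[:2]: print(cam,q,round(p["confidence"],2),np.round(p["location"]),world(s,p["location"]).round(3))
E
```

```text
t 9.9 tcp [0.4044 0.139  0.1503] ydir 30.5 z [-0. -0. -1.] j [-0.11  0.42 -0.47  2.32  0.41  0.48 -0.38] F [ 1.3  0.  -3.5] w 0.216 ff 107.7
tool delta [ 0.0016 -0.0003  0.0003]
wz 0.009
scene scoop_mouth 0.98 [178. 319.] [0.398 0.003 0.086]
scene scoop_mouth 0.63 [248. 432.] [0.597 0.354 0.024]
scene trafo_mid 0.81 [167. 343.] [0.469 0.086 0.172]
scene scoop_grip 0.58 [255. 486.] [0.625 0.485 0.048]
scene scoop_grip 0.56 [157. 365.] [0.421 0.142 0.187]
top scoop_mouth 0.77 [232. 331.] [0.47  0.024 0.135]
top trafo_mid 0.92 [243. 305.] [0.441 0.084 0.183]
top trafo_mid 0.17 [232. 444.] [ 0.47  -0.246  0.133]
top scoop_grip 0.81 [181. 153.] [0.612 0.485 0.048]
```

View pics/top1.png

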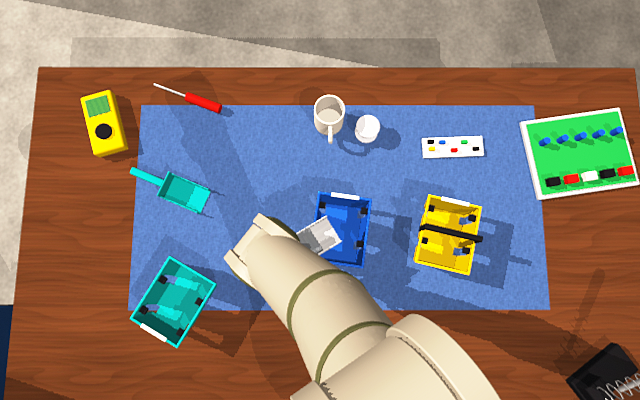

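Emit:
arm_command:
  increments:
    - {"dx": -0.0008, "dy": 0, "dz": -0.0056, "wx": 0, "wy": 0.04, "wz": 0.009}
    - {"dx": -0.0013, "dy": 0, "dz": -0.0105, "wx": 0, "wy": 0.075, "wz": 0}
    - {"dx": -0.0013, "dy": 0, "dz": -0.0105, "wx": 0, "wy": 0.075, "wz": 0}
    - {"dx": -0.0013, "dy": 0, "dz": -0.0105, "wx": 0, "wy": 0.075, "wz": 0}
    - {"dx": -0.0006, "dy": 0, "dz": -0.0049, "wx": 0, "wy": 0.035, "wz": 0}
    - {"dx": 0, "dy": 0, "dz": 0, "wx": 0, "wy": 0, "wz": 0}
    - {"dx": -0.0015, "dy": 0, "dz": 0.005, "wx": 0, "wy": 0, "wz": 0}
    - {"dx": -0.003, "dy": 0, "dz": 0.0095, "wx": 0, "wy": 0, "wz": 0}
    - {"dx": -0.0035, "dy": 0, "dz": 0.011, "wx": 0, "wy": 0, "wz": 0}
    - {"dx": -0.0035, "dy": 0, "dz": 0.011, "wx": 0, "wy": 0, "wz": 0}
    - {"dx": -0.0018, "dy": 0, "dz": 0.006, "wx": 0, "wy": 0, "wz": 0}
    - {"dx": 0, "dy": 0, "dz": 0, "wx": 0, "wy": 0, "wz": 0}

```text
clock: 11.5
tcp_pos: [0.4089, 0.1307, 0.1456]
ee_rot: [-1.434, -2.488, -0.215]
ft_force: [-0.1, -0.2, -3.0]
gripper_width: 0.217
finger_force: 107.6
```

```bash
python3 - <<'E'
from fit import *
a,M=st(); print("mouth",(a["tcp_pos"]+M@[-.14,0,.012]).round(4))
s=arm.snapshot("top"); P,ok,H=cloud(s)
for q in("scoop_mouth","trafo_mid"):
    for p in arm.pinpoint(q,"top")[:1]: print(q,round(p["confidence"],2),world(s,p["location"]).round(3))
E
```

```text
t 11.5 tcp [0.4089 0.1307 0.1456] ydir 30.1 z [-0.15   0.255 -0.955] j [ 0.31  0.55 -0.74  2.25  0.12  0.52  0.05] F [-0.1 -0.2 -3. ] w 0.217 ff 107.6
mouth [0.4741 0.0181 0.0927]
scoop_mouth 0.69 [0.568 0.36  0.002]
```

Emit:
arm_command:
  increments:
    - {"dx": -0.0004, "dy": 0, "dz": -0.0035, "wx": 0, "wy": 0.025, "wz": 0}
    - {"dx": -0.0004, "dy": 0, "dz": -0.0035, "wx": 0, "wy": 0.025, "wz": 0}
    - {"dx": -0.0004, "dy": 0, "dz": -0.0035, "wx": 0, "wy": 0.025, "wz": 0}
    - {"dx": -0.0004, "dy": 0, "dz": -0.0035, "wx": 0, "wy": 0.025, "wz": 0}
    - {"dx": -0.0004, "dy": 0, "dz": -0.0035, "wx": 0, "wy": 0.025, "wz": 0}
    - {"dx": -0.0004, "dy": 0, "dz": -0.0035, "wx": 0, "wy": 0.025, "wz": 0}
    - {"dx": 0, "dy": 0, "dz": 0, "wx": 0, "wy": 0, "wz": 0}
    - {"dx": 0, "dy": 0, "dz": 0, "wx": 0, "wy": 0, "wz": 0}
    - {"dx": 0, "dy": 0, "dz": 0, "wx": 0, "wy": 0, "wz": 0}
    - {"dx": 0, "dy": 0, "dz": 0, "wx": 0, "wy": 0, "wz": 0}
    - {"dx": 0, "dy": 0, "dz": 0, "wx": 0, "wy": 0, "wz": 0}
    - {"dx": 0, "dy": 0, "dz": 0, "wx": 0, "wy": 0, "wz": 0}

```text
clock: 12.85
tcp_pos: [0.4144, 0.1223, 0.1655]
ee_rot: [-1.366, -2.369, -0.312]
ft_force: [-0.4, -0.4, -1.7]
gripper_width: 0.219
finger_force: 108.1
```

```bash
python3 - <<'E'
from fit import *
a,M=st(); print("mouth",(a["tcp_pos"]+M@[-.14,0,.012]).round(4))
I=[]
for c in("top","scene"):
    s=arm.snapshot(c); I.append(s["image"][130:300,230:430])
    for p in arm.pinpoint("trafo_mid",c)[:2]: print(c,round(p["confidence"],2),np.round(p["location"]),world(s,p["location"]).round(3))
cv2.imwrite("pics/pour.png",cv2.resize(np.hstack(I)[:,:,::-1],None,fx=2,fy=2))
E
```

```text
t 12.85 tcp [0.4144 0.1223 0.1655] ydir 30.1 z [-0.218  0.376 -0.901] j [ 0.49  0.61 -0.88  2.19  0.03  0.63  0.19] F [-0.4 -0.4 -1.7] w 0.219 ff 108.1
mouth [0.4749 0.0177 0.0938]
scene 0.5 [212. 304.] [ 0.57  -0.006  0.07 ]
```

View pics/pour.png

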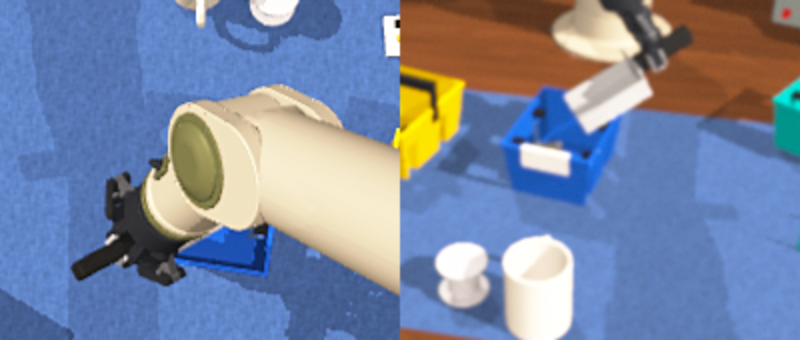

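Emit:
arm_command:
  increments:
    - {"dx": 0.011, "dy": 0, "dz": -0.0225, "wx": 0, "wy": 0, "wz": 0}
    - {"dx": 0.011, "dy": 0, "dz": -0.0225, "wx": 0, "wy": 0, "wz": 0}
    - {"dx": 0, "dy": 0, "dz": 0, "wx": 0, "wy": -0.15, "wz": 0}
    - {"dx": 0, "dy": 0, "dz": 0, "wx": 0, "wy": -0.15, "wz": 0}
    - {"dx": 0, "dy": 0, "dz": 0, "wx": 0, "wy": -0.148, "wz": 0}
    - {"dx": 0.02, "dy": 0.022, "dz": 0, "wx": 0, "wy": 0, "wz": 0}
    - {"dx": 0.0285, "dy": 0.0305, "dz": 0, "wx": 0, "wy": 0, "wz": 0}
    - {"dx": 0.0285, "dy": 0.0305, "dz": 0, "wx": 0, "wy": 0, "wz": 0}
    - {"dx": 0.0275, "dy": 0.029, "dz": 0.02, "wx": 0, "wy": 0, "wz": 0}
    - {"dx": 0, "dy": 0, "dz": 0.04, "wx": 0, "wy": 0, "wz": 0}
    - {"dx": 0, "dy": 0, "dz": 0.04, "wx": 0, "wy": 0, "wz": 0}
    - {"dx": 0, "dy": 0, "dz": 0, "wx": 0, "wy": 0, "wz": 0}

```text
clock: 14.25
tcp_pos: [0.4549, 0.2692, 0.113]
ee_rot: [-1.557, -2.702, -0.002]
ft_force: [-0.1, -1.2, -1.2]
gripper_width: 0.218
finger_force: 108.0
```

```bash
python3 - <<'E'
from fit import *
a,M=st(); print(M[:,0].round(3),M[:,1].round(3))
s=arm.snapshot("top"); save(s,"top2"); P,ok,H=cloud(s); x,y,z=np.moveaxis(P,-1,0)
for p in arm.pinpoint("trafo_mid","top")[:2]: print("trafo",round(p["confidence"],2),np.round(p["location"]),world(s,p["location"]).round(3))
m=ok&(abs(x-.483)<.13)&(abs(y)<.11)&(z>.083)&(z<.098); print(rect(P[m][:,:2]))
E
```

```text
t 14.25 tcp [0.4549 0.2692 0.113 ] ydir 30.1 z [-0.02   0.013 -1.   ] j [-0.27  0.59 -0.52  2.12  0.5   0.56 -0.62] F [-0.1 -1.2 -1.2] w 0.218 ff 108.0
[-0.501  0.865  0.021] [ 0.865  0.502 -0.011]
trafo 0.6 [223. 347.] [0.408 0.032 0.858]
trafo 0.5 [193. 345.] [ 0.59  -0.017  0.001]
(array([523.8,  -6.6]), array([137.2,  94.8]), 81.3)
```

Emit:
arm_command:
  increments:
    - {"dx": 0, "dy": 0, "dz": 0.03, "wx": -0.011, "wy": -0.021, "wz": 0}
    - {"dx": 0, "dy": 0, "dz": 0.03, "wx": 0, "wy": 0, "wz": 0}
    - {"dx": 0, "dy": 0, "dz": 0.02, "wx": 0, "wy": 0, "wz": 0}
    - {"dx": 0, "dy": 0, "dz": 0.01, "wx": 0, "wy": 0, "wz": 0}
    - {"dx": 0, "dy": 0, "dz": 0.0045, "wx": 0, "wy": 0, "wz": 0}
    - {"dx": 0, "dy": 0, "dz": 0, "wx": 0, "wy": 0, "wz": 0}

```text
clock: 14.95
tcp_pos: [0.4583, 0.2714, 0.0234]
ee_rot: [1.568, 2.716, 0.013]
ft_force: [0.4, 0.4, -1.8]
gripper_width: 0.215
finger_force: 108.2
```

```bash
python3 - <<'E'
from fit import *
a,M=st(); print(M[:,0].round(3),M[:,1].round(3))
E
```

```text
t 14.95 tcp [0.4583 0.2714 0.0234] ydir 30.0 z [ 0.009  0.005 -1.   ] j [-0.42  0.72 -0.32  2.18  0.68  0.34 -0.8 ] F [ 0.4  0.4 -1.8] w 0.215 ff 108.2
[-0.5    0.866 -0.   ] [0.866 0.5   0.01 ]
```

Emit:
arm_command:
  increments:
    - {"dx": 0, "dy": 0, "dz": 0.003, "wx": 0.01, "wy": 0, "wz": 0}
    - {"dx": 0, "dy": 0, "dz": 0.003, "wx": 0, "wy": 0, "wz": 0}
    - {"dx": 0, "dy": 0, "dz": 0.001, "wx": 0, "wy": 0, "wz": 0}
    - {"dx": 0, "dy": 0, "dz": 0, "wx": 0, "wy": 0, "wz": 0}

```text
clock: 15.35
tcp_pos: [0.4581, 0.2712, 0.016]
ee_rot: [1.57, 2.721, -0.001]
ft_force: [0.1, -0.5, 3.0]
gripper_width: 0.214
finger_force: 109.4
```

```bash
python3 - <<'E'
from fit import *
a,M=st(); print(M[:,0].round(3),M[:,1].round(3))
E
```

```text
t 15.35 tcp [0.4581 0.2712 0.016 ] ydir 30.0 z [-0.    -0.001 -1.   ] j [-0.42  0.73 -0.32  2.17  0.68  0.34 -0.8 ] F [ 0.1 -0.5  3. ] w 0.214 ff 109.4
[-0.5    0.866 -0.   ] [ 0.866  0.5   -0.   ]
```

Emit:
arm_command:
  increments:
    - {"dx": 0, "dy": 0, "dz": 0, "wx": 0, "wy": 0, "wz": 0}
    - {"dx": 0, "dy": 0, "dz": 0, "wx": 0, "wy": 0, "wz": 0}
    - {"dx": 0, "dy": 0, "dz": 0, "wx": 0, "wy": 0, "wz": 0}
    - {"dx": 0, "dy": 0, "dz": 0, "wx": 0, "wy": 0, "wz": 0}
    - {"dx": 0, "dy": 0, "dz": 0, "wx": 0, "wy": 0, "wz": 0}
    - {"dx": 0, "dy": 0, "dz": -0.02, "wx": 0, "wy": 0, "wz": 0}
    - {"dx": 0, "dy": 0, "dz": -0.03, "wx": 0, "wy": 0, "wz": 0}
    - {"dx": 0, "dy": 0, "dz": -0.04, "wx": 0, "wy": 0, "wz": 0}
    - {"dx": 0, "dy": 0, "dz": -0.045, "wx": 0, "wy": 0, "wz": 0}
    - {"dx": 0, "dy": 0, "dz": -0.045, "wx": 0, "wy": 0, "wz": 0}
    - {"dx": 0, "dy": 0, "dz": -0.044, "wx": 0, "wy": 0, "wz": 0}
  gripper: 0.085

```text
clock: 16.45
tcp_pos: [0.4574, 0.271, 0.2413]
ee_rot: [-1.57, -2.72, 0.003]
ft_force: [0.9, -0.8, -0.2]
gripper_width: 0.994
finger_force: 0.0
```

Emit:
arm_command:
  increments:
    - {"dx": -0.0394, "dy": -0.0214, "dz": 0, "wx": 0, "wy": 0, "wz": 0}
    - {"dx": -0.0394, "dy": -0.0214, "dz": 0, "wx": 0, "wy": 0, "wz": 0}
    - {"dx": -0.0394, "dy": -0.0214, "dz": 0, "wx": 0, "wy": 0, "wz": 0}
    - {"dx": -0.0394, "dy": -0.0214, "dz": 0, "wx": 0, "wy": 0, "wz": 0}
    - {"dx": -0.0394, "dy": -0.0214, "dz": 0, "wx": 0, "wy": 0, "wz": 0}
    - {"dx": -0.0394, "dy": -0.0214, "dz": 0, "wx": 0, "wy": 0, "wz": 0}
    - {"dx": -0.0394, "dy": -0.0214, "dz": 0, "wx": 0, "wy": 0, "wz": 0}
    - {"dx": -0.0394, "dy": -0.0214, "dz": 0, "wx": 0, "wy": 0, "wz": 0}
    - {"dx": -0.0394, "dy": -0.0214, "dz": 0, "wx": 0, "wy": 0, "wz": 0}
    - {"dx": -0.0394, "dy": -0.0214, "dz": 0, "wx": 0, "wy": 0, "wz": 0}
    - {"dx": -0.0394, "dy": -0.0214, "dz": 0, "wx": 0, "wy": 0, "wz": 0}
    - {"dx": -0.0394, "dy": -0.0214, "dz": 0, "wx": 0, "wy": 0, "wz": 0}

```text
clock: 17.65
tcp_pos: [0.4716, -0.2685, 0.24]
ee_rot: [-1.57, -2.72, 0.003]
ft_force: [1.6, 0.3, -0.2]
gripper_width: 0.998
finger_force: 0.0
```

Emit:
arm_command:
  increments:
    - {"dx": 0, "dy": 0, "dz": 0, "wx": 0, "wy": 0, "wz": 0.1265}
    - {"dx": 0, "dy": 0, "dz": 0, "wx": 0, "wy": 0, "wz": 0.1265}
    - {"dx": 0, "dy": 0, "dz": 0, "wx": 0, "wy": 0, "wz": 0.1265}
    - {"dx": 0, "dy": 0, "dz": 0, "wx": 0, "wy": 0, "wz": 0.1265}
    - {"dx": 0, "dy": 0, "dz": 0, "wx": 0, "wy": 0, "wz": 0.1265}
    - {"dx": 0, "dy": 0, "dz": 0, "wx": 0, "wy": 0, "wz": 0.1265}
    - {"dx": 0, "dy": 0, "dz": 0, "wx": 0, "wy": 0, "wz": 0}

```text
clock: 18.35
tcp_pos: [0.4719, -0.2664, 0.24]
ee_rot: [2.468, 1.944, -0.003]
ft_force: [0.1, 0.2, -0.7]
gripper_width: 0.993
finger_force: 0.0
```

```bash
python3 - <<'E'
from fit import *
togo([.4718,-.267,.106],-13.5)
s=arm.snapshot("wrist"); P,ok=wcloud(s); x,y,z=np.moveaxis(P,-1,0)
m=ok&(abs(x-.472)<.11)&(abs(y+.267)<.1)&(z>.124)&(z<.145); print("bar",m.sum(),rect(P[m][:,:2]),np.median(z[m]))
m=ok&(abs(x-.472)<.13)&(abs(y+.267)<.12)&(z>.083)&(z<.098); print("rim",m.sum(),rect(P[m][:,:2]))
s=arm.snapshot("top"); save(s,"top3"); P,ok,H=cloud(s); x,y,z=np.moveaxis(P,-1,0)
for p in arm.pinpoint("trafo_mid","top")[:2]: print("trafo",round(p["confidence"],2),np.round(p["location"]),world(s,p["location"]).round(3))
m=ok&(abs(x-.483)<.13)&(abs(y)<.11)&(z>.083)&(z<.098); print("blue",rect(P[m][:,:2]))
m=ok&(abs(x-.483)<.07)&(abs(y)<.05)&(z>.02)&(z<.07);print("inside",m.sum(),P[m].mean(0).round(3),z[m].max() if m.any() else 0)
E
```

```text
t 18.35 tcp [ 0.4719 -0.2664  0.24  ] ydir -13.6 z [-0.002 -0.001 -1.   ] j [ 0.69  0.39 -0.38  1.99  0.2   0.79 -0.04] F [ 0.1  0.2 -0.7] w 0.993 ff 0.0
tool delta [-0.0004  0.0002  0.134 ]
wz -0.001
bar 2496 (array([ 469.7, -268.4]), array([139.2,  13.9]), 76.5) 0.13415609572348652
rim 4066 (array([ 470.5, -268.2]), array([137.9, 177.4]), 76.6)
trafo 0.96 [223. 348.] [ 0.502 -0.023  0.041]
blue (array([483.8,  -0.6]), array([137.3, 176.8]), 81.5)
inside 443 [ 0.508 -0.021  0.045] 0.055331905167877116
```

View pics/top3.png

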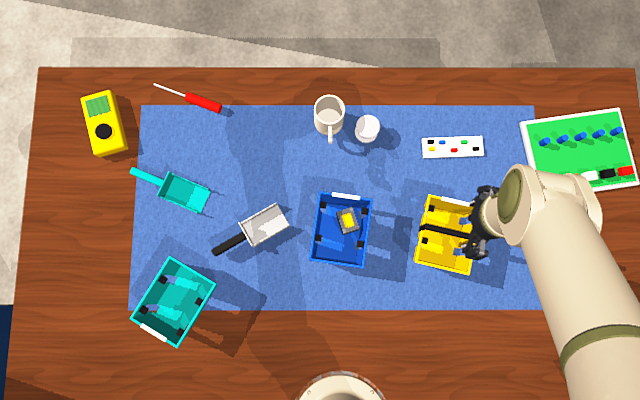

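Emit:
arm_command:
  increments:
    - {"dx": -0.0017, "dy": -0.001, "dz": 0.03, "wx": 0, "wy": 0, "wz": 0}
    - {"dx": 0, "dy": 0, "dz": 0.035, "wx": 0, "wy": 0, "wz": 0}
    - {"dx": 0, "dy": 0, "dz": 0.035, "wx": 0, "wy": 0, "wz": 0}
    - {"dx": 0, "dy": 0, "dz": 0.022, "wx": 0, "wy": 0, "wz": 0}
    - {"dx": 0, "dy": 0, "dz": 0.012, "wx": 0, "wy": 0, "wz": 0}
    - {"dx": 0, "dy": 0, "dz": 0, "wx": 0, "wy": 0, "wz": 0}

```text
clock: 19.1
tcp_pos: [0.47, -0.2678, 0.1047]
ee_rot: [-2.463, -1.946, 0.004]
ft_force: [-1.0, 0.4, -0.1]
gripper_width: 0.993
finger_force: 0.0
```

Emit:
arm_command:
  increments:
    - {"dx": 0, "dy": 0, "dz": 0, "wx": 0, "wy": 0, "wz": 0}
    - {"dx": 0, "dy": 0, "dz": 0, "wx": 0, "wy": 0, "wz": 0}
    - {"dx": 0, "dy": 0, "dz": 0, "wx": 0, "wy": 0, "wz": 0}
    - {"dx": 0, "dy": 0, "dz": 0, "wx": 0, "wy": 0, "wz": 0}
    - {"dx": 0, "dy": 0, "dz": 0, "wx": 0, "wy": 0, "wz": 0}
    - {"dx": 0, "dy": 0, "dz": 0, "wx": 0, "wy": 0, "wz": 0}
    - {"dx": 0, "dy": 0, "dz": 0, "wx": 0, "wy": 0, "wz": 0}
    - {"dx": 0, "dy": 0, "dz": 0, "wx": 0, "wy": 0, "wz": 0}
  gripper: 0.0
  squeeze: 90

```text
clock: 19.9
tcp_pos: [0.4706, -0.2683, 0.1066]
ee_rot: [2.466, 1.945, -0.003]
ft_force: [-1.1, -0.8, 5.7]
gripper_width: 0.149
finger_force: 87.7
```

Emit:
arm_command:
  increments:
    - {"dx": 0, "dy": 0, "dz": -0.01, "wx": 0, "wy": 0, "wz": 0}
    - {"dx": 0, "dy": 0, "dz": -0.02, "wx": 0, "wy": 0, "wz": 0}
    - {"dx": 0, "dy": 0, "dz": -0.03, "wx": 0, "wy": 0, "wz": 0}
    - {"dx": 0, "dy": 0, "dz": -0.03, "wx": 0, "wy": 0, "wz": 0}
    - {"dx": 0, "dy": 0, "dz": -0.03, "wx": 0, "wy": 0, "wz": 0}
    - {"dx": 0, "dy": 0, "dz": -0.03, "wx": 0, "wy": 0, "wz": 0}
    - {"dx": 0, "dy": 0, "dz": -0.01, "wx": 0, "wy": 0, "wz": 0}
    - {"dx": 0, "dy": 0, "dz": 0, "wx": 0, "wy": 0, "wz": 0}

```text
clock: 20.7
tcp_pos: [0.471, -0.2682, 0.2672]
ee_rot: [2.465, 1.944, -0.001]
ft_force: [0.8, 0.8, -4.7]
gripper_width: 0.141
finger_force: 88.1
```

```bash
python3 - <<'E'
from fit import *
st()
E
```

```text
t 20.7 tcp [ 0.471  -0.2682  0.2672] ydir -13.5 z [ 0.001 -0.002 -1.   ] j [ 0.71  0.36 -0.4   1.96  0.19  0.85 -0.02] F [ 0.8  0.8 -4.7] w 0.141 ff 88.1
```

Emit:
arm_command:
  increments:
    - {"dx": 0.012, "dy": -0.0023, "dz": 0, "wx": 0, "wy": 0, "wz": 0}
    - {"dx": 0.024, "dy": -0.0046, "dz": 0, "wx": 0, "wy": 0, "wz": 0}
    - {"dx": 0.035, "dy": -0.0066, "dz": 0, "wx": 0, "wy": 0, "wz": 0}
    - {"dx": 0.04, "dy": -0.0076, "dz": 0, "wx": 0, "wy": 0, "wz": 0}
    - {"dx": 0.04, "dy": -0.0076, "dz": 0, "wx": 0, "wy": 0, "wz": 0}
    - {"dx": 0.04, "dy": -0.0076, "dz": 0, "wx": 0, "wy": 0, "wz": 0}
    - {"dx": 0.036, "dy": -0.0068, "dz": 0, "wx": 0, "wy": 0, "wz": 0}
    - {"dx": 0.024, "dy": -0.0046, "dz": 0, "wx": 0, "wy": 0, "wz": 0}
    - {"dx": 0.012, "dy": -0.0022, "dz": 0, "wx": 0, "wy": 0, "wz": 0}
    - {"dx": 0, "dy": 0, "dz": 0, "wx": 0, "wy": 0, "wz": 0}

```text
clock: 21.7
tcp_pos: [0.4828, 0.0012, 0.2646]
ee_rot: [-2.462, -1.949, 0.005]
ft_force: [0.7, -1.0, -2.9]
gripper_width: 0.142
finger_force: 88.1
```

Emit:
arm_command:
  increments:
    - {"dx": 0, "dy": 0, "dz": 0, "wx": 0, "wy": 0, "wz": -0.07}
    - {"dx": 0, "dy": 0, "dz": 0, "wx": 0, "wy": 0, "wz": -0.12}
    - {"dx": 0, "dy": 0, "dz": 0, "wx": 0, "wy": 0, "wz": -0.147}
    - {"dx": 0, "dy": 0, "dz": 0, "wx": 0, "wy": 0, "wz": -0.147}
    - {"dx": 0, "dy": 0, "dz": 0, "wx": 0, "wy": 0, "wz": -0.147}
    - {"dx": 0, "dy": 0, "dz": 0, "wx": 0, "wy": 0, "wz": -0.147}
    - {"dx": 0, "dy": 0, "dz": 0, "wx": 0, "wy": 0, "wz": -0.147}
    - {"dx": 0, "dy": 0, "dz": 0, "wx": 0, "wy": 0, "wz": -0.147}
    - {"dx": 0, "dy": 0, "dz": 0, "wx": 0, "wy": 0, "wz": -0.147}
    - {"dx": 0, "dy": 0, "dz": 0, "wx": 0, "wy": 0, "wz": -0.147}
    - {"dx": 0, "dy": 0, "dz": 0, "wx": 0, "wy": 0, "wz": -0.1}
    - {"dx": 0, "dy": 0, "dz": 0, "wx": 0, "wy": 0, "wz": -0.05}

```text
clock: 22.9
tcp_pos: [0.483, -0.0027, 0.2648]
ee_rot: [-0.451, -3.106, 0.003]
ft_force: [-0.3, 0.5, -4.0]
gripper_width: 0.145
finger_force: 88.1
```

```bash
python3 - <<'E'
from fit import *
togo([.4838,-.0006,.267],171.5)
E
```

```text
t 22.9 tcp [ 0.483  -0.0027  0.2648] ydir 73.5 z [-0.003 -0.002 -1.   ] j [ 0.54  0.37 -0.86  2.06  0.37  0.87  0.75] F [-0.3  0.5 -4. ] w 0.145 ff 88.1
tool delta [-0.0002  0.0023 -0.0022]
wz -1.711
```

Emit:
arm_command:
  increments:
    - {"dx": 0, "dy": 0, "dz": 0, "wx": 0, "wy": 0, "wz": -0.08}
    - {"dx": 0, "dy": 0, "dz": 0, "wx": 0, "wy": 0, "wz": -0.14}
    - {"dx": 0, "dy": 0, "dz": 0, "wx": 0, "wy": 0, "wz": -0.145}
    - {"dx": 0, "dy": 0, "dz": 0, "wx": 0, "wy": 0, "wz": -0.145}
    - {"dx": 0, "dy": 0, "dz": 0, "wx": 0, "wy": 0, "wz": -0.145}
    - {"dx": 0, "dy": 0, "dz": 0, "wx": 0, "wy": 0, "wz": -0.145}
    - {"dx": 0, "dy": 0, "dz": 0, "wx": 0, "wy": 0, "wz": -0.14}
    - {"dx": 0, "dy": 0, "dz": 0, "wx": 0, "wy": 0, "wz": -0.08}

```text
clock: 23.7
tcp_pos: [0.483, -0.0028, 0.2647]
ee_rot: [1.124, -2.93, 0.001]
ft_force: [-0.1, 0.7, -3.1]
gripper_width: 0.148
finger_force: 88.1
```

```bash
python3 - <<'E'
from fit import *
togo([.4838,-.0006,.267],171.5)
E
```

```text
t 23.7 tcp [ 0.483  -0.0028  0.2647] ydir 132.0 z [-0.003 -0.002 -1.   ] j [ 0.71  0.47 -1.14  2.05  0.53  0.95  1.59] F [-0.1  0.7 -3.1] w 0.148 ff 88.1
tool delta [-0.0021  0.0011 -0.0023]
wz -0.69
```

Emit:
arm_command:
  increments:
    - {"dx": 0, "dy": 0, "dz": 0, "wx": 0, "wy": 0, "wz": -0.08}
    - {"dx": 0, "dy": 0, "dz": 0, "wx": 0, "wy": 0, "wz": -0.12}
    - {"dx": 0, "dy": 0, "dz": 0, "wx": 0, "wy": 0, "wz": -0.12}
    - {"dx": 0, "dy": 0, "dz": 0, "wx": 0, "wy": 0, "wz": -0.12}
    - {"dx": 0, "dy": 0, "dz": 0, "wx": 0, "wy": 0, "wz": -0.12}
    - {"dx": 0, "dy": 0, "dz": 0, "wx": 0, "wy": 0, "wz": -0.08}
    - {"dx": 0, "dy": 0, "dz": 0, "wx": 0, "wy": 0, "wz": -0.05}
    - {"dx": 0, "dy": 0, "dz": 0, "wx": 0, "wy": 0, "wz": 0}
    - {"dx": 0, "dy": 0, "dz": 0, "wx": 0, "wy": 0, "wz": 0}

```text
clock: 24.6
tcp_pos: [0.4832, -0.0019, 0.2651]
ee_rot: [2.042, -2.384, -0.001]
ft_force: [0.9, -0.5, -3.1]
gripper_width: 0.145
finger_force: 88.1
```

```bash
python3 - <<'E'
from fit import *
a,M=togo([.4838,-.0006,.267],171.5) or st(); print(M.round(3))
for c in("top","scene"):
    s=arm.snapshot(c); save(s,c+"5"); P,ok,H=cloud(s); x,y,z=np.moveaxis(P,-1,0)
    for n,lo,hi in(("blue",.083,.097),("yellow",.238,.256)):
        m=ok&(abs(x-.483)<.14)&(abs(y)<.12)&(z>lo)&(z<hi)&(H[...,1]>100); 
        if m.sum()>20: print(c,n,m.sum(),rect(P[m][:,:2]),z[m].mean())
E
```

```text
t 24.6 tcp [ 0.4832 -0.0019  0.2651] ydir 171.2 z [-0.002 -0.001 -1.   ] j [ 0.76  0.53 -1.25  2.05  0.6   1.    2.19] F [ 0.9 -0.5 -3.1] w 0.145 ff 88.1
tool delta [-0.0014 -0.0004 -0.0019]
wz -0.006
t 24.6 tcp [ 0.4832 -0.0019  0.2651] ydir 171.2 z [-0.002 -0.001 -1.   ] j [ 0.76  0.53 -1.25  2.05  0.6   1.    2.19] F [ 0.9 -0.5 -3.1] w 0.145 ff 88.1
[[-0.153 -0.988 -0.002]
 [-0.988  0.153 -0.001]
 [ 0.002  0.002 -1.   ]]
top blue 100 (array([402.2,   9.7]), array([ 29.4, 135.4]), 0.8) 0.08936058781889226
top yellow 345 (array([483.1,  -1.2]), array([136.6, 174.8]), 81.2) 0.24651779295723594
scene blue 252 (array([484. ,   0.5]), array([137.6, 177.8]), 81.5) 0.0889649169535884
scene yellow 475 (array([4.858e+02, 1.000e-01]), array([140.1, 175.9]), 81.5) 0.24547030310177645
```

View pics/scene5.png

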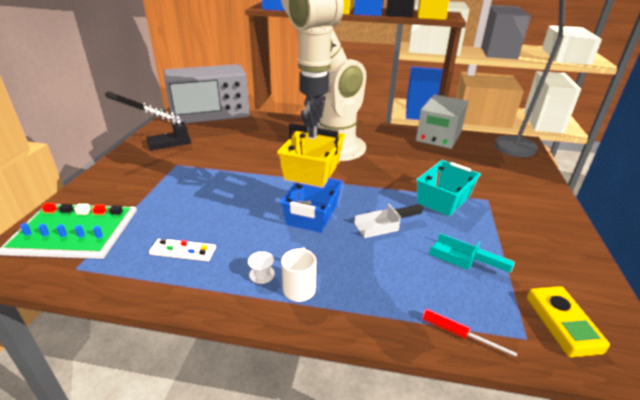

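Emit:
arm_command:
  increments:
    - {"dx": 0, "dy": 0, "dz": 0.01, "wx": 0, "wy": 0, "wz": 0}
    - {"dx": 0, "dy": 0, "dz": 0.015, "wx": 0, "wy": 0, "wz": 0}
    - {"dx": 0, "dy": 0, "dz": 0.015, "wx": 0, "wy": 0, "wz": 0}
    - {"dx": 0, "dy": 0, "dz": 0.01, "wx": 0, "wy": 0, "wz": 0}
    - {"dx": 0, "dy": 0, "dz": 0.008, "wx": 0, "wy": 0, "wz": 0}
    - {"dx": 0, "dy": 0, "dz": 0.006, "wx": 0, "wy": 0, "wz": 0}
    - {"dx": 0, "dy": 0, "dz": 0, "wx": 0, "wy": 0, "wz": 0}
    - {"dx": 0, "dy": 0, "dz": 0, "wx": 0, "wy": 0, "wz": 0}

```text
clock: 25.5
tcp_pos: [0.4835, -0.0004, 0.2018]
ee_rot: [2.047, -2.381, -0.0]
ft_force: [0.1, 0.4, -3.7]
gripper_width: 0.145
finger_force: 88.0
```

```bash
python3 - <<'E'
from fit import *
togo([.4832,-.0012,.1866],171.5)
for c in("top","scene"):
    s=arm.snapshot(c); P,ok,H=cloud(s); x,y,z=np.moveaxis(P,-1,0)
    for n,lo,hi in(("blue",.083,.097),("yellow",.172,.19)):
        m=ok&(abs(x-.483)<.12)&(abs(y)<.12)&(z>lo)&(z<hi)&(H[...,1]>100); 
        if m.sum()>20: print(c,n,m.sum(),rect(P[m][:,:2]),z[m].mean())
E
```

```text
t 25.5 tcp [ 4.835e-01 -4.000e-04  2.018e-01] ydir 171.4 z [-0.001 -0.001 -1.   ] j [ 0.68  0.59 -1.16  2.13  0.72  0.89  2.08] F [ 0.1  0.4 -3.7] w 0.145 ff 88.0
tool delta [0.0008 0.0002 0.0152]
wz -0.002
top blue 343 (array([433.9,   0.8]), array([132.9,  95.9]), 73.1) 0.09468343210913348
top yellow 366 (array([4.839e+02, 2.000e-01]), array([136.6, 174.8]), 81.4) 0.18224963467712993
scene blue 188 (array([484.3,   0.6]), array([137.8, 177.1]), 81.7) 0.08993754639868616
scene yellow 502 (array([484.7,   1.8]), array([139.5, 179.6]), 81.7) 0.18100488235720077
```

Emit:
arm_command:
  increments:
    - {"dx": 0.0006, "dy": 0, "dz": 0.004, "wx": 0, "wy": 0, "wz": 0}
    - {"dx": 0, "dy": 0, "dz": 0.004, "wx": 0, "wy": 0, "wz": 0}
    - {"dx": 0, "dy": 0, "dz": 0.003, "wx": 0, "wy": 0, "wz": 0}
    - {"dx": 0, "dy": 0, "dz": 0.002, "wx": 0, "wy": 0, "wz": 0}
    - {"dx": 0, "dy": 0, "dz": 0.001, "wx": 0, "wy": 0, "wz": 0}
    - {"dx": 0, "dy": 0, "dz": 0, "wx": 0, "wy": 0, "wz": 0}

```text
clock: 26.2
tcp_pos: [0.4832, -0.0012, 0.1875]
ee_rot: [2.047, -2.381, -0.0]
ft_force: [0.1, -1.0, -3.5]
gripper_width: 0.144
finger_force: 88.1
```

Emit:
arm_command:
  increments:
    - {"dx": 0, "dy": 0, "dz": 0.001, "wx": 0, "wy": 0, "wz": 0}
    - {"dx": 0, "dy": 0, "dz": 0.001, "wx": 0, "wy": 0, "wz": 0}
    - {"dx": 0, "dy": 0, "dz": 0, "wx": 0, "wy": 0, "wz": 0}

```text
clock: 26.5
tcp_pos: [0.4835, -0.0012, 0.1866]
ee_rot: [2.047, -2.381, 0.002]
ft_force: [-2.4, -2.7, 11.1]
gripper_width: 0.144
finger_force: 90.4
```

Emit:
arm_command:
  increments:
    - {"dx": 0, "dy": 0, "dz": -0.0008, "wx": 0, "wy": 0, "wz": 0}
    - {"dx": 0, "dy": 0, "dz": 0, "wx": 0, "wy": 0, "wz": 0}

```text
clock: 26.7
tcp_pos: [0.4834, -0.0013, 0.1867]
ee_rot: [2.047, -2.381, 0.001]
ft_force: [-1.4, -1.5, 2.2]
gripper_width: 0.151
finger_force: 88.9
```

Emit:
arm_command:
  increments:
    - {"dx": 0, "dy": 0, "dz": 0, "wx": 0, "wy": 0, "wz": 0}
    - {"dx": 0, "dy": 0, "dz": 0, "wx": 0, "wy": 0, "wz": 0}
    - {"dx": 0, "dy": 0, "dz": 0, "wx": 0, "wy": 0, "wz": 0}
    - {"dx": 0, "dy": 0, "dz": 0, "wx": 0, "wy": 0, "wz": 0}
    - {"dx": 0, "dy": 0, "dz": 0, "wx": 0, "wy": 0, "wz": 0}
    - {"dx": 0, "dy": 0, "dz": 0, "wx": 0, "wy": 0, "wz": 0}
    - {"dx": 0, "dy": 0, "dz": -0.01, "wx": 0, "wy": 0, "wz": 0}
    - {"dx": 0, "dy": 0, "dz": -0.03, "wx": 0, "wy": 0, "wz": 0}
    - {"dx": 0, "dy": 0, "dz": -0.04, "wx": 0, "wy": 0, "wz": 0}
    - {"dx": 0, "dy": 0, "dz": -0.03, "wx": 0, "wy": 0, "wz": 0}
    - {"dx": 0, "dy": 0, "dz": -0.01, "wx": 0, "wy": 0, "wz": 0}
    - {"dx": 0, "dy": 0, "dz": 0, "wx": 0, "wy": 0, "wz": 0}
  gripper: 0.085

```text
clock: 27.9
tcp_pos: [0.4839, -0.001, 0.308]
ee_rot: [2.047, -2.383, 0.004]
ft_force: [-0.7, -0.3, -0.8]
gripper_width: 0.998
finger_force: 0.0
```

```bash
python3 - <<'E'
from fit import *
st()
for c in("top","scene"):
    s=arm.snapshot(c); save(s,c+"6"); P,ok,H=cloud(s); x,y,z=np.moveaxis(P,-1,0)
    for n,lo,hi in(("blue",.083,.094),("yellow",.162,.178),("bar",.205,.22)):
        m=ok&(abs(x-.483)<.12)&(abs(y)<.12)&(z>lo)&(z<hi)
        if m.sum()>20:
            p=P[m]; c3=np.linalg.lstsq(np.c_[p[:,:2],np.ones(len(p))],p[:,2],rcond=None)[0]; print(c,n,m.sum(),rect(p[:,:2]),z[m].mean().round(4),"slope",c3[:2].round(3))
E
```

```text
t 27.9 tcp [ 0.4839 -0.001   0.308 ] ydir 171.3 z [ 0.001 -0.002 -1.   ] j [ 0.79  0.45 -1.25  2.    0.5   1.05  2.3 ] F [-0.7 -0.3 -0.8] w 0.998 ff 0.0
top blue 452 (array([455.,   3.]), array([133.8, 119. ]), 81.6) 0.0856 slope [-0.036  0.004]
top yellow 399 (array([462.7,   2.6]), array([136.8, 134.7]), 81.4) 0.1696 slope [-0.011  0.004]
top bar 143 (array([490. ,  41.5]), array([54.6, 13.7]), 81.4) 0.213 slope [ 0.137 -0.013]
scene blue 483 (array([ 4.852e+02, -2.000e-01]), array([137.5, 176.3]), 81.7) 0.0888 slope [0.012 0.002]
scene yellow 380 (array([483.7,   1.3]), array([137.8, 183.6]), 80.8) 0.169 slope [-0.01   0.008]
scene bar 246 (array([485.7,  -0.7]), array([140. ,  19.2]), 79.8) 0.2117 slope [-0.376  0.056]
```

View pics/scene6.png

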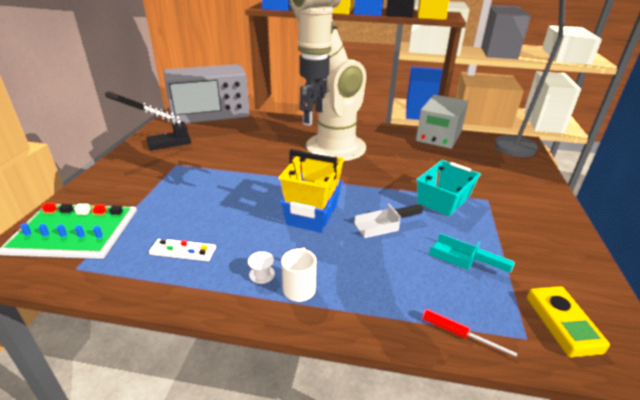

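The yellow crate stands level on the blue one at about (312,190). Its rim is at 0.17 m, its tag is on the far side, and the scoop lies flat at about (385,220).

```bash
python3 -c "
from plant import arm
print(arm.close_job())"
```

```text
the job is handed in; nothing more can be done
None
```

The job is handed in, with no verdict returned: the last measurements show the transformer tipped into the blue crate, the scoop flat on the bench, and the yellow crate turned half round and standing level on the lugs, all released.

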